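# Moisture check on a shipping case

### The arm

A 6-joint arm with a two-finger parallel gripper is mounted at the origin on the work surface. World frame = base frame: x ahead of the robot, y to its left, z up, the work surface at z = 0. Lengths are in m, angles in rad, forces in N, time in s.
With the tool pointing down it reaches from about 0.35 to 0.95 m from the base axis. Payload 17.4 kg.
Tool frame: the origin (TCP) lies midway between the tips of the shut fingers; the grasp point (between the pads) lies 19 mm behind it; x points along the fingers, z is the direction in which the jaws open and shut, and the axes are right-handed (so a half turn about x gives the same grasp; the last joint's range is limited). The gripper opens to 93 mm and grips with 3 to 60 N. Pads are 15 mm wide; open, the fingers measure 128 mm over their backs; the gripper's body (75 mm by 188 mm) begins 65 mm behind the grasp point.
Start: joints at [1.251, 0.116, 1.442, -0, 1.584, -0.038], TCP at [0.188, 0.648, 0.219] pointing down, gripper open.
Joint ranges: [-2.83, 2.83], [-0.83, 2.19], [0.07, 2.5], [-1.14, 4.28], [0.01, 3], [-2.97, 2.97]. Speed limits (rad/s): [1.89, 1.89, 2.22, 3.14, 3.14, 3.14].

### API

Orientations are given as a unit quaternion [w, x, y, z].
In Python, from workcell import readout, imaging, finish_job gives the robot as it stands.
- The arm moves only by the tool jog_arm, never from a script. Its argument "motion" is a list of rows, each an object with "translation": the shift along the tool's x, y, z in cm, a list of three; "rotation": the turn, a rotation vector about the tool's x, y, z in degrees, a list of three. A call has 1 to 20 rows; each row shifts and turns the pose as measured when the row begins, along the tool's axes as they then stand; what a row does not reach is not made up. A row lasts 1/12 s, in which the tool goes at most 41.7 mm and 7.16 degrees, less where a joint would pass 70% of its speed; a pose out of reach is approached as far as the arm can. A call is refused whole if a number of a shift passes 4.17 or a number of a turn 7.16, either way. A call with a gripper value outside its range is refused whole. "claw" is the opening, from -1 (shut) to 1 (fully open), so that 0 is half open, set as the call begins (left out, the last holds). The fingers move at their own pace and stop on an object; "newtons" is the grip in N (left out, the last holds). Time passes only in rows, so rows that do not move let the fingers close. It gives the time, the measured TCP pose, the force and the opening at its end, in the units of the state.
- readout.get_obs(): the state, without advancing time (a new reading comes with each control period).
- imaging.get_image(name): name is "scene" or "top"; returns a dict with "color" (384x512x3 uint8, red, green, blue), "fx", "fy", "cx", "cy" (pixels), "R" (3x3) and "t" (3): a world point X has camera coordinates R X + t. Camera axes: x right, y down, z forward; pixel columns grow to the right and rows downward; lengths in m; the calibration is good to about 2 mm. A picture is of the moment at which its call begins. There is no depth.
- finish_job(): hands the job in, once; it reports no verdict.
The state is a dict: "t": time; "qpos": joint angles; "joint_vel": joint speeds; "tau": joint torques, N m; "ee_pos": TCP position; "tool_rot": TCP orientation; "ft_force": force on the tool from outside, world axes, zero at the start; "torque": the same for the moment, N m; "finger_gap": finger opening in m.
Only numpy, scipy, OpenCV 4.12 (cv2) and the standard library are available. Lean on these libraries where they do the work, as an engineer would, in place of code of your own. Each camera call takes 0.05 s, during which the arm holds its last target. There are 200 camera calls.

### The job

Take the yellow moisture meter out of its grey stand and first read the barcode label on the cardboard case: point the meter's tip straight at the middle of the label from about 60 mm off, without touching the case, and keep it steady there for about a second. Then set the tip inside the red ring on the same case, meter square to the sloping cardboard, and press lightly until the sprung tip is about half-way in. Finish while still holding it pressed like that, the gripper and arm never touching the case and the tray and rolls left where they are.

Things in the scene. Friction and masses are not known exactly. Their poses are not given: they have to be found in the camera images.
- meter_grip (a point): Centre of the meter's yellow handle, a good place to grip. The meter starts upright in the stand. Its z axis runs along the meter from tip to handle. Handle: square, 30 x 30 mm (sides along this point's x and y axes), 80 mm long, this point half-way; below it a steel sleeve 18 mm in diameter, 55 mm long; below that the 8 mm sprung brass tip, sticking out 16 mm when free. The free tip end lies 111 mm below this point on the same axis. Whole meter about 0.19 kg.
- meter_tip (a point): End of the meter's brass tip, on its axis; z axis as for the meter (from the tip up to the handle). The label reader looks out of this end, straight along the meter's axis.
- plunger (a joint): How far the sprung tip is pushed in, m: 0 free, 0.012 fully in; spring 600 N/m without preload (half-way is 6 mm, about 3.6 N).
- stand: Fixed grey stand, 90 x 90 x 85 mm high, origin at the centre of its underside. A 21 mm wide, 79 mm deep upright hole in the middle of its top takes the sleeve and tip; the handle's foot rests on the top, 85 mm up, so the handle centre starts 125 mm up. The meter must be raised by more than 75 mm to be clear.
- case: Fixed cardboard shipping case, 220 x 260 x 70 mm, lying on an aluminium sloping rest; origin at the centre of the rest's underside on the table. The case's broad top face slopes 0.35 rad (20 degrees), rising along the body's +x axis from about 100 mm to about 176 mm above the table; the 260 mm side lies along y. The face is rigid and carries the label on its lower half and the ringed spot on its upper half, with a strip of tape between them.
- label_center (a point): Middle of the white barcode label with black bars (40 x 64 mm, flat on the case's sloping face). z axis: straight out of the face; x axis: up the slope.
- spot_center (a point): Middle of the test spot: red ring, 30 mm outside and 18 mm inside diameter with a white middle, flat on the case's sloping face. z axis: straight out of the face; x axis: up the slope.
- choc_tray_center (a point): Centre of a loose red tray of chocolate packs, 100 x 150 x 61 mm high, beyond the stand (bystander).
- label_roll_center (a point): Centre of a loose white paper roll standing on end, 80 mm in diameter, 60 mm high, on the robot's side of the stand (bystander).
- tape_roll_center (a point): Centre of a loose brown tape roll lying flat, 96 mm in diameter, 50 mm high, beyond the case (bystander).
There are look-alikes about, which are no part of the job. Of the things like the part that bears meter_grip, leave any that is blue, pink or turquoise; of the rest the smaller one is meant.

How it is judged:
By the outcome, as a careful person would: the job done as asked, in the order asked, and still so for the second after the job is handed in, while the arm keeps its last pose, push and grip.
It also fails if it takes over 48 s, if anything falls off the work surface, if the arm or the gripper's body presses on something with over 40 N, if the wrist force passes 120 N, or if a joint passes its speed limit or range.

## Working session

There is one attempt and no reset: what is moved stays moved. The work goes in short steps, Python scripts to look and compute and a tool call to move; the robot and the scene stay as the last step left them, time stands still between calls to the robot, and variables do not carry over. Pictures are saved under pics/ and viewed, about 8 in all and at most 12, crops included, and the job is handed in when it is done.

Besides the shell and the picture viewer there is one more tool, called after ">>>" in YAML: its name, and indented under it one key for each argument. jog_arm: Moves the arm, as the interface text tells. Its arguments: {"type":"object","properties":{"motion":{"type":"array","items":{"type":"object","properties":{"translation":{"type":"array","items":{"type":"number"}},"rotation":{"type":"array","items":{"type":"number"}}}}},"claw":{"type":"number"},"newtons":{"type":"number"}},"required":["motion"]}

```bash
mkdir -p pics
cat > h.py <<'E'
import numpy as np, cv2
from workcell import readout, imaging, finish_job
from scipy.spatial.transform import Rotation as Ro
np.set_printoptions(precision=4,suppress=True)
def cam(n):
    d=imaging.get_image(n); d['R']=np.array(d['R']);d['t']=np.array(d['t']); return d
def save(d,f,box=None,s=1):
    im=d['color'][...,::-1]
    if box: im=im[box[1]:box[3],box[0]:box[2]]
    cv2.imwrite('pics/'+f,cv2.resize(im,None,fx=s,fy=s,interpolation=cv2.INTER_CUBIC))
def proj(d,X):
    c=np.atleast_2d(X)@d['R'].T+d['t']; return np.c_[d['fx']*c[:,0]/c[:,2]+d['cx'],d['fy']*c[:,1]/c[:,2]+d['cy']]
def ray(d,u,v):
    r=d['R'].T@np.array([(u-d['cx'])/d['fx'],(v-d['cy'])/d['fy'],1]); return -d['R'].T@d['t'], r/np.linalg.norm(r)
def atz(d,u,v,z):
    o,r=ray(d,u,v); return o+r*(z-o[2])/r[2]
def tri(ds,ps):
    A=0;b=0
    for d,p in zip(ds,ps):
        o,r=ray(d,*p); M=np.eye(3)-np.outer(r,r); A=A+M;b=b+M@o
    X=np.linalg.solve(A,b); return X,[np.linalg.norm(proj(d,X)[0]-p) for d,p in zip(ds,ps)]
def obs():
    o=readout.get_obs(); R=Ro.from_quat(np.roll(o['tool_rot'],-1)).as_matrix(); return o,np.array(o['ee_pos']),R
E
python3 - <<'E'
from h import *
import pickle
o,p,R=obs(); print(o); print(R)
D={n:cam(n) for n in('scene','top')}
pickle.dump(D,open('d0.pkl','wb'))
for n in D:
    print(n,D[n]['fx'],-D[n]['R'].T@D[n]['t'],D[n]['R'][2])
save(D['scene'],'s0.png',s=1.5);save(D['top'],'t0.png',s=1.5)
E
```

```text
{'t': 0.0, 'qpos': array([ 1.2512,  0.1165,  1.4423, -0.    ,  1.584 , -0.0378]), 'joint_vel': array([0.0006, 0.0005, 0.0002, 0.0005, 0.0002, 0.0004]), 'tau': array([  0.0033, -72.1281, -62.2586,   0.0781,   0.0239,  -0.0001]), 'ee_pos': array([0.1877, 0.6482, 0.2179]), 'tool_rot': array([ 0.5649, -0.4251,  0.5656,  0.4246]), 'ft_force': array([ 0.1591, -0.4366, -0.0174]), 'torque': array([-0.0642,  0.0331, -0.0315]), 'finger_gap': 0.09303995004892644}
[[-0.0003 -0.9606  0.2781]
 [-0.0011  0.2781  0.9606]
 [-1.      0.     -0.0012]]
scene 373.1416425469379 [ 0.9958 -0.0422  0.8222] [-0.4998  0.0561 -0.8643]
top 487.9496895091207 [ 0.401  -0.0024  1.1678] [ 0.1687  0.0027 -0.9857]
```

View pics/s0.png

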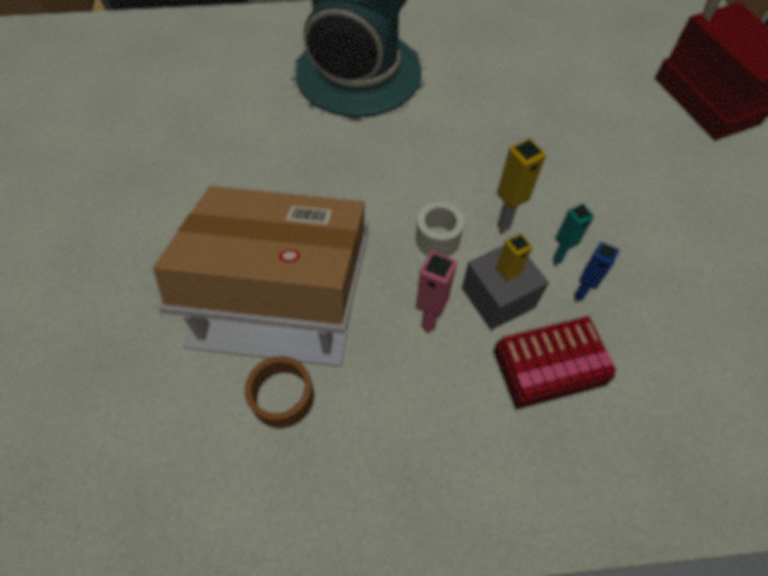

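View pics/t0.png

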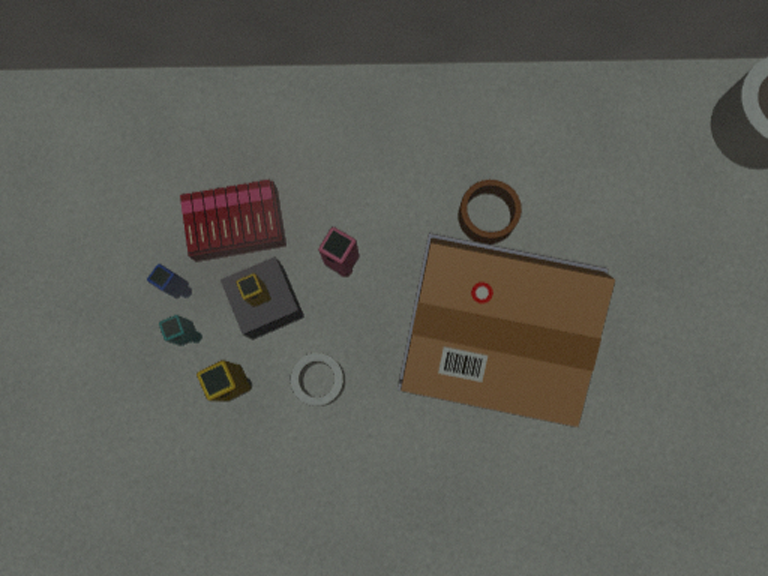

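The candidates, in 1.5x scene pixels, are:
- small yellow in the stand (515,258)
- larger yellow (520,175)
- pink (437,285)
- turquoise (574,230)
- blue (600,265)

By the description it is the small yellow one in the stand. The label is at scene (309,215) and top (463,365), and the ring at scene (289,256) and top (482,293).

Run:
```python
from h import *
import pickle
D=pickle.load(open('d0.pkl','rb'))
def crop(n,x,y,w=80,h=60,s=5): return cv2.resize(D[n]['color'][y:y+h,x:x+w,::-1],None,fx=s,fy=s,interpolation=cv2.INTER_CUBIC)
a=crop('top',135,165);b=crop('scene',295,150);c=crop('top',270,180);d=crop('scene',165,130)
# brighten
im=np.vstack([np.hstack([a,b]),np.hstack([c,d])]); im=np.clip(im.astype(float)*1.6,0,255).astype('uint8')
for g in range(0,800,50):
    cv2.line(im,(g,0),(g,599),(90,90,90),1)
    if g<600: cv2.line(im,(0,g),(799,g),(90,90,90),1)
cv2.imwrite('pics/c0.png',im)
```

```text
(no output)
```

View pics/c0.png

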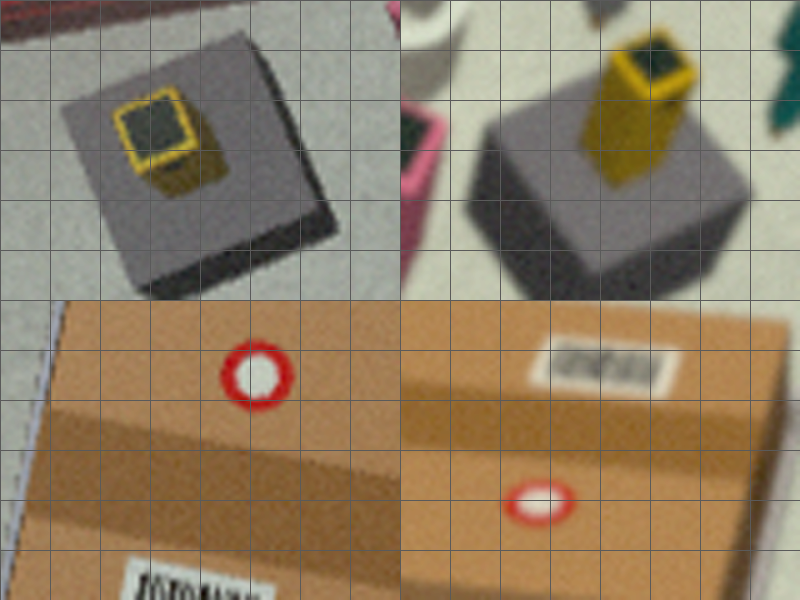

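Top-left crop: the handle top has corners (115,105), (172,87), (198,148) and (140,171), so it is the small yellow meter in the stand. The ring and the label are clear in both views.

Run:
```python
from h import *
import pickle
from scipy.optimize import least_squares
D=pickle.load(open('d0.pkl','rb'));T,S=D['top'],D['scene']
print('handle top',tri([T,S],[(165.8,190.2),(345.4,162.4)]),atz(T,165.8,190.2,.165))
c=np.array([(115,105),(172,87),(198,148),(140,171)])/5-.4+[135,165]
P=np.array([atz(T,*q,.165) for q in c]);E=np.roll(P,-1,0)-P
print('edges',np.linalg.norm(E,axis=1),np.degrees(np.arctan2(E[:,1],E[:,0])))
L=tri([T,S],[(308.4,242.6),(205.6,142.9)]);Q=tri([T,S],[(321,194.8),(192.4,170.2)])
print('label',L,'spot',Q)
cs=np.array([(431,243),(613,278),(579,426),(402,390)])/1.5
s=.35;zm=.138
loc=np.array([(110,130),(110,-130),(-110,-130),(-110,130)])/1e3
def W(p,l):
    x=l[:,0]*np.cos(s);y=l[:,1];z=zm+l[:,0]*np.sin(s)
    return np.c_[p[0]+np.cos(p[2])*x-np.sin(p[2])*y,p[1]+np.sin(p[2])*x+np.cos(p[2])*y,z]
r=least_squares(lambda p:(proj(T,W(p,loc))-cs).ravel(),[.45,-.15,0.])
print(r.x,np.degrees(r.x[2]),r.fun)
# ring/label on face plane
yaw=r.x[2];ux=np.array([np.cos(yaw)*np.cos(s),np.sin(yaw)*np.cos(s),np.sin(s)]);n=np.array([-np.cos(yaw)*np.sin(s),-np.sin(yaw)*np.sin(s),np.cos(s)])
c0=np.array([r.x[0],r.x[1],zm])
for nm,d,uv in(('L',T,(308.4,242.6)),('L',S,(205.6,142.9)),('Q',T,(321,194.8)),('Q',S,(192.4,170.2))):
    o,v=ray(d,*uv);X=o+v*((c0-o)@n)/(v@n);print(nm,X,'local x',(X-c0)@ux,np.linalg.norm(X-c0))
print('off plane',(L[0]-c0)@n,(Q[0]-c0)@n)
print('roll',atz(T,317/1.5,367/1.5,.06),'tray',atz(T,232/1.5,218/1.5,.061),'pink',atz(T,338/1.5,245/1.5,.15),'bigY',atz(T,218/1.5,380/1.5,.2),'teal',atz(T,173/1.5,328/1.5,.15),'blue',atz(T,160/1.5,277/1.5,.15),'tape',atz(T,490/1.5,210/1.5,.05))
```

```text
handle top (array([0.5753, 0.1912, 0.1652]), [np.float64(0.12136937344201938), np.float64(0.12072915998355974)]) [0.5754 0.1915 0.165 ]
edges [0.0248 0.0284 0.0258 0.0302] [ -72.8649 -156.5638  111.2838   21.3952]
label (array([ 0.465 , -0.1066,  0.1223]), [np.float64(0.09268661063642512), np.float64(0.08550680926992041)]) spot (array([ 0.562 , -0.1325,  0.1594]), [np.float64(0.020357040858746497), np.float64(0.02038707969905808)])
[ 0.503  -0.1668 -0.207 ] -11.86258167242071 [-0.9411 -0.5839  1.671  -0.4175  0.1046  0.2198 -0.8847  0.7059]
L [ 0.4652 -0.107   0.12  ] local x -0.05247484264227904 0.07304238301093326
L [ 0.4626 -0.1067  0.1191] local x -0.05523364592065755 0.07490674407189728
Q [ 0.5624 -0.1328  0.1567] local x 0.05448655305659913 0.0709769999736472
Q [ 0.5596 -0.1329  0.1557] local x 0.05155362652184786 0.06832221548835324
off plane 0.0022311153664783014 0.0026790832693694595
roll [0.4672 0.1065 0.06  ] tray [0.7005 0.2397 0.061 ] pink [0.6345 0.0682 0.15  ] bigY [0.4437 0.2229 0.2   ] teal [0.519  0.2993 0.15  ] blue [0.5918 0.3203 0.15  ] tape [ 0.7104 -0.1647  0.05  ]
```

Run:
```python
from h import *
import pickle
D=pickle.load(open('d0.pkl','rb'));T,S=D['top'],D['scene']
for n,a,b in(('pink',(338,245),(439,265)),('bigY',(218,380),(528,150)),('teal',(173,328),(580,212)),('blue',(160,277),(607,250))):
    print(n,tri([T,S],[np.array(a)/1.5,np.array(b)/1.5]))
o,p,R=obs()
for yaw in(21,111):
    a=np.radians(yaw);z=np.array([np.cos(a),np.sin(a),0]);x=np.array([0,0,-1.]);Rt=np.c_[x,np.cross(z,x),z]
    print(yaw,np.degrees(Ro.from_matrix(R.T@Rt).as_rotvec()), 'tool shift to above (z .30) after turn cm',100*Rt.T@(np.array([.5755,.1912,.30])-p))
```

```text
pink (array([0.6227, 0.0662, 0.2025]), [np.float64(0.8243014795262322), np.float64(0.8576974626426624)])
bigY (array([0.4436, 0.2224, 0.2106]), [np.float64(1.060675958171301), np.float64(0.9550897751141593)])
teal (array([0.519 , 0.2996, 0.1515]), [np.float64(0.3709608968529224), np.float64(0.35474740516176606)])
blue (array([0.5909, 0.319 , 0.1548]), [np.float64(0.07286324545418071), np.float64(0.07406011175007936)])
21 [52.8544 -0.0568  0.0261] tool shift to above (z .30) after turn cm [ -8.2015 -56.5625  19.8293]
111 [-37.1456  -0.0575  -0.0214] tool shift to above (z .30) after turn cm [ -8.2015 -19.8293 -56.5625]
```

>>> jog_arm:
  motion:
    - {"translation": [-2,0,0],"rotation": [-6.2,0,0]}
    - {"translation": [-2,0,0],"rotation": [-6.2,0,0]}
    - {"translation": [-2,0,0],"rotation": [-6.2,0,0]}
    - {"translation": [-2,0,0],"rotation": [-6.2,0,0]}
    - {"translation": [-0.5,0,0],"rotation": [-6.2,0,0]}
    - {"translation": [0,0,0],"rotation": [-6.2,0,0]}
    - {"translation": [0,-1,-3]}
    - {"translation": [0,-1.25,-3.6]}
    - {"translation": [0,-1.25,-3.6]}
    - {"translation": [0,-1.25,-3.6]}
    - {"translation": [0,-1.25,-3.6]}
    - {"translation": [0,-1.25,-3.6]}
    - {"translation": [0,-1.25,-3.6]}
    - {"translation": [0,-1.25,-3.6]}
    - {"translation": [0,-1.25,-3.6]}
    - {"translation": [0,-1.25,-3.6]}
    - {"translation": [0,-1.25,-3.6]}
    - {"translation": [0,-1.25,-3.6]}
    - {"translation": [0,-1.25,-3.6]}
    - {"translation": [0,-1.25,-3.6]}
  claw: 1
  newtons: 35

```text
schema error: expected keys translation, rotation
```

```bash
cat >> h.py <<'E'
def togo(P,Rt):
    o,p,R=obs(); print('t',o['t'],'pos',p,'q',o['qpos'],'gap',o['finger_gap'])
    print('shift cm (tool)',100*R.T@(np.array(P)-p),'turn deg',np.degrees(Ro.from_matrix(R.T@Rt).as_rotvec()),'F',o['ft_force'])
def down(yaw):
    a=np.radians(yaw);z=np.array([np.cos(a),np.sin(a),0]);x=np.array([0,0,-1.]);return np.c_[x,np.cross(z,x),z]
E
python3 - <<'E'
from h import *
togo([.5755,.1912,.24],down(111.3))
E
```

```text
t 0.1 pos [0.1877 0.6482 0.218 ] q [ 1.2512  0.1164  1.4422 -0.      1.584  -0.0378] gap 0.09273165558003216
shift cm (tool) [ -2.1683 -49.9607 -33.1147] turn deg [-37.4456  -0.0575  -0.0215] F [-0.3937 -0.3282 -0.2263]
```

Both keys are needed in every row.

>>> jog_arm:
  motion:
    - {"translation": [-2,0,0],"rotation": [-6.2,0,0]}
    - {"translation": [-2,0,0],"rotation": [-6.2,0,0]}
    - {"translation": [-2,0,0],"rotation": [-6.2,0,0]}
    - {"translation": [-2,0,0],"rotation": [-6.2,0,0]}
    - {"translation": [-0.5,0,0],"rotation": [-6.2,0,0]}
    - {"translation": [0,0,0],"rotation": [-6.2,0,0]}
    - {"translation": [0,-1,-3],"rotation": [0,0,0]}
    - {"translation": [0,-1.25,-3.6],"rotation": [0,0,0]}
    - {"translation": [0,-1.25,-3.6],"rotation": [0,0,0]}
    - {"translation": [0,-1.25,-3.6],"rotation": [0,0,0]}
    - {"translation": [0,-1.25,-3.6],"rotation": [0,0,0]}
    - {"translation": [0,-1.25,-3.6],"rotation": [0,0,0]}
    - {"translation": [0,-1.25,-3.6],"rotation": [0,0,0]}
    - {"translation": [0,-1.25,-3.6],"rotation": [0,0,0]}
    - {"translation": [0,-1.25,-3.6],"rotation": [0,0,0]}
    - {"translation": [0,-1.25,-3.6],"rotation": [0,0,0]}
    - {"translation": [0,-1.25,-3.6],"rotation": [0,0,0]}
    - {"translation": [0,-1.25,-3.6],"rotation": [0,0,0]}
    - {"translation": [0,-1.25,-3.6],"rotation": [0,0,0]}
    - {"translation": [0,-1.25,-3.6],"rotation": [0,0,0]}
  claw: 1
  newtons: 35

```text
t: 1.77
ee_pos: [0.5495, 0.2421, 0.3003]
tool_rot: [-0.383, 0.592, -0.392, -0.591]
ft_force: [0.6, 0.9, -0.3]
finger_gap: 0.093
```

Run:
```python
from h import *
togo([.5755,.1912,.24],down(111.3))
```

```text
t 1.7667 pos [0.5495 0.2421 0.3003] q [ 0.3766 -0.0488  1.4797 -0.0081  1.721  -1.6068] gap 0.09301907075891021
shift cm (tool) [ 6.069  -0.4088 -5.6578] turn deg [ 2.2711 -0.4523 -0.5989] F [ 0.5698  0.8507 -0.3385]
```

>>> jog_arm:
  motion:
    - {"translation": [0,-0.1,-2],"rotation": [1.1,-0.2,-0.3]}
    - {"translation": [0,-0.2,-2],"rotation": [1.1,-0.2,-0.3]}
    - {"translation": [0,-0.1,-1.6],"rotation": [0,0,0]}
    - {"translation": [3,0,0],"rotation": [0,0,0]}
    - {"translation": [3,0,0],"rotation": [0,0,0]}
    - {"translation": [0,0,0],"rotation": [0,0,0]}

```text
t: 2.27
ee_pos: [0.5805, 0.1812, 0.237]
tool_rot: [-0.401, 0.582, -0.403, -0.581]
ft_force: [-0.7, 0.1, -1.7]
finger_gap: 0.0927
```

Run:
```python
from h import *
togo([.5755,.1912,.121],down(111.3))
d=cam('top'); a=d['color'][150:250,110:250,::-1]; s=cam('scene');b=s['color'][110:210,270:410,::-1]
im=np.vstack([cv2.resize(i,None,fx=3,fy=3,interpolation=cv2.INTER_CUBIC) for i in(a,b)]);cv2.imwrite('pics/c1.png',np.clip(im*1.5,0,255).astype('uint8'))
```

```text
t 2.2667 pos [0.5805 0.1812 0.237 ] q [ 0.2616 -0.0328  1.5655 -0.0021  1.6098 -1.6712] gap 0.09274800493827598
shift cm (tool) [11.597   0.0986  1.1366] turn deg [-0.561  -0.1116 -0.0626] F [-0.6955  0.1258 -1.7282]
```

View pics/c1.png

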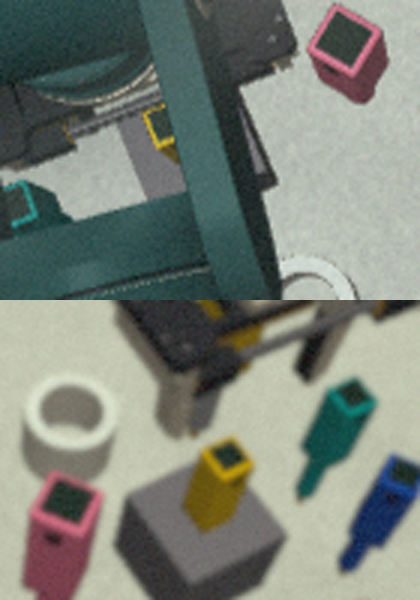

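The view shows the jaws open over the stand and straddling the yellow handle (scene crop 225,450). Pink and turquoise are clear.

>>> jog_arm:
  motion:
    - {"translation": [0,0.1,0.6],"rotation": [-0.5,-0.1,0]}
    - {"translation": [0,0,0.5],"rotation": [0,0,0]}
    - {"translation": [0,0,0],"rotation": [0,0,0]}
    - {"translation": [2,0,0],"rotation": [0,0,0]}
    - {"translation": [2,0,0],"rotation": [0,0,0]}
    - {"translation": [2,0,0],"rotation": [0,0,0]}
    - {"translation": [0.5,0,0],"rotation": [0,0,0]}
    - {"translation": [0,0,0],"rotation": [0,0,0]}
    - {"translation": [0,0,0],"rotation": [0,0,0]}

```text
t: 3.12
ee_pos: [0.5785, 0.1977, 0.1892]
tool_rot: [-0.403, 0.589, -0.392, -0.581]
ft_force: [0.0, -0.2, 0.1]
finger_gap: 0.0929
```

Run:
```python
from h import *
togo([.5755,.1912,.121],down(111.3))
```

```text
t 3.1167 pos [0.5785 0.1977 0.1892] q [ 0.2875 -0.0252  1.6353  0.0002  1.5124 -1.6608] gap 0.09294517853426452
shift cm (tool) [ 6.8052  0.6479 -0.481 ] turn deg [ 0.3284 -0.0848  1.0913] F [ 0.0054 -0.2309  0.0548]
```

>>> jog_arm:
  motion:
    - {"translation": [0,0.3,-0.2],"rotation": [0.2,0,0.6]}
    - {"translation": [0,0.3,-0.2],"rotation": [0,0,0.4]}
    - {"translation": [0,0,0],"rotation": [0,0,0]}
    - {"translation": [1.2,0,0],"rotation": [0,0,0]}
    - {"translation": [1.2,0,0],"rotation": [0,0,0]}
    - {"translation": [0.5,0,0],"rotation": [0,0,0]}
    - {"translation": [0,0,0],"rotation": [0,0,0]}

```text
t: 3.7
ee_pos: [0.5754, 0.1915, 0.1623]
tool_rot: [-0.4, 0.586, -0.397, -0.582]
ft_force: [-0.6, 1.3, -0.5]
finger_gap: 0.093
```

Run:
```python
from h import *
togo([.5755,.1912,.121],down(111.3))
```

```text
t 3.7 pos [0.5754 0.1915 0.1623] q [ 0.28   -0.0157  1.6695 -0.0015  1.482  -1.6643] gap 0.09303451125382854
shift cm (tool) [ 4.1345  0.0272 -0.0244] turn deg [ 0.1072 -0.1186  0.3221] F [-0.5747  1.2721 -0.5161]
```

Aligned to about 0.3 mm and 0.3°. Next I finish the descent and grip.

>>> jog_arm:
  motion:
    - {"translation": [1.2,0,0],"rotation": [0,0,0.2]}
    - {"translation": [1.2,0,0],"rotation": [0,0,0.1]}
    - {"translation": [1.2,0,0],"rotation": [0,0,0]}
    - {"translation": [0.6,0,0],"rotation": [0,0,0]}
    - {"translation": [0,0,0],"rotation": [0,0,0]}
    - {"translation": [0,0,0],"rotation": [0,0,0]}

```text
t: 4.2
ee_pos: [0.5746, 0.1913, 0.1133]
tool_rot: [0.397, -0.584, 0.4, 0.584]
ft_force: [-0.5, 0.1, -0.1]
finger_gap: 0.0931
```

Run:
```python
from h import *
togo([.5755,.1912,.121],down(111.3))
```

```text
t 4.2 pos [0.5746 0.1913 0.1133] q [ 0.2803  0.0161  1.7187 -0.0021  1.4103 -1.6639] gap 0.09305935364292423
shift cm (tool) [-0.766  -0.0824 -0.0415] turn deg [ 0.1113 -0.0999 -0.2067] F [-0.477   0.1194 -0.1003]
```

>>> jog_arm:
  motion:
    - {"translation": [-0.5,-0.1,0],"rotation": [0,0,-0.2]}
    - {"translation": [-0.1,0,0],"rotation": [0,0,0]}
    - {"translation": [0,0,0],"rotation": [0,0,0]}

```text
t: 4.45
ee_pos: [0.5759, 0.1918, 0.1206]
tool_rot: [-0.398, 0.585, -0.398, -0.583]
ft_force: [0.4, -0.1, 0.1]
finger_gap: 0.0934
```

>>> jog_arm:
  motion:
    - {"translation": [0,0,0],"rotation": [0,0,0]}
    - {"translation": [0,0,0],"rotation": [0,0,0]}
    - {"translation": [0,0,0],"rotation": [0,0,0]}
    - {"translation": [0,0,0],"rotation": [0,0,0]}
    - {"translation": [0,0,0],"rotation": [0,0,0]}
    - {"translation": [0,0,0],"rotation": [0,0,0]}
    - {"translation": [0,0,0],"rotation": [0,0,0]}
    - {"translation": [0,0,0],"rotation": [0,0,0]}
    - {"translation": [0,0,0],"rotation": [0,0,0]}
    - {"translation": [0,0,0],"rotation": [0,0,0]}
  claw: -1
  newtons: 35

```text
t: 5.28
ee_pos: [0.5765, 0.1921, 0.1226]
tool_rot: [-0.399, 0.585, -0.398, -0.583]
ft_force: [0.7, 1.6, -0.1]
finger_gap: 0.0311
```

Run:
```python
from h import *
togo([.5755,.1912,.121],down(111.3))
```

```text
t 5.2833 pos [0.5765 0.1921 0.1226] q [ 0.2803  0.0099  1.7095 -0.0015  1.4182 -1.664 ] gap 0.03105667636976121
shift cm (tool) [ 0.1565  0.1281 -0.0422] turn deg [ 0.1154 -0.106   0.2178] F [ 0.6945  1.64   -0.0667]
```

Run:
```python
from h import *
o,p,R=obs(); off=R.T@(np.array([.5753,.1912,.014])-p); Rm=R.T@np.array([0,0,1.]) # meter axis (up) in tool
np.savez('grip.npz',off=off,ax=Rm);print(off,Rm)
```

```text
[ 0.1086  0.0019 -0.0002] [-1.     -0.0038 -0.0019]
```

>>> jog_arm:
  motion:
    - {"translation": [-1,0,0],"rotation": [0,0,0]}
    - {"translation": [-1,0,0],"rotation": [0,0,0]}
    - {"translation": [-1.2,0,0],"rotation": [0,0,0]}
    - {"translation": [-1.2,0,0],"rotation": [0,0,0]}
    - {"translation": [-1.2,0,0],"rotation": [0,0,0]}
    - {"translation": [-1.2,0,0],"rotation": [0,0,0]}
    - {"translation": [-1.2,0,0],"rotation": [0,0,0]}
    - {"translation": [0,0,0],"rotation": [0,0,0]}
    - {"translation": [0,0,0],"rotation": [0,0,0]}

```text
t: 6.03
ee_pos: [0.5763, 0.1921, 0.2132]
tool_rot: [-0.4, 0.586, -0.397, -0.582]
ft_force: [-0.4, -0.1, -2.0]
finger_gap: 0.0297
```

Run:
```python
from h import *
togo([.5765,.1921,.34],down(111.3))
```

```text
t 6.0333 pos [0.5763 0.1921 0.2132] q [ 0.2804 -0.0331  1.604  -0.0014  1.5646 -1.664 ] gap 0.029739419984445663
shift cm (tool) [-12.6746  -0.0959  -0.0311] turn deg [ 0.1085 -0.1141  0.3426] F [-0.4372 -0.1018 -1.9564]
```

```bash
cat >> h.py <<'E'
yaw=-.207;s=.35
ux=np.array([np.cos(yaw)*np.cos(s),np.sin(yaw)*np.cos(s),np.sin(s)]);nn=np.array([-np.cos(yaw)*np.sin(s),-np.sin(yaw)*np.sin(s),np.cos(s)]);uy=np.cross(nn,ux)
LAB=np.array([.4645,-.1067,.1213]);SPOT=np.array([.5615,-.1326,.1583])
def goal(pt,h):
    g=np.load('grip.npz')
    R0=np.c_[-nn,np.cross(uy,-nn),uy]
    a=R0@g['ax']; c=np.cross(a,nn); Rt=Ro.from_rotvec(c).as_matrix()@R0   # bring measured meter axis onto n
    return pt+h*nn-Rt@g['off'],Rt
E
python3 - <<'E'
from h import *
P,Rt=goal(LAB,.06);print(P)
togo(P,Rt)
E
```

```text
[ 0.4093 -0.0948  0.2802]
t 6.0333 pos [0.5763 0.1921 0.2132] q [ 0.2804 -0.0331  1.604  -0.0014  1.5646 -1.664 ] gap 0.029739419984445663
shift cm (tool) [ -6.8042  25.9722 -20.6245] turn deg [ 32.931   5.974 -19.3  ] F [-0.4372 -0.1018 -1.9564]
```

>>> jog_arm:
  motion:
    - {"translation": [-2.5,0,0],"rotation": [0,0,0]}
    - {"translation": [-2.5,0,0],"rotation": [0,0,0]}
    - {"translation": [-2.5,0,0],"rotation": [0,0,0]}
    - {"translation": [-2.5,0,0],"rotation": [0,0,0]}
    - {"translation": [0,0,0],"rotation": [0,0,0]}
    - {"translation": [0,0,0],"rotation": [0,0,0]}

```text
t: 6.53
ee_pos: [0.5746, 0.1913, 0.3132]
tool_rot: [-0.398, 0.584, -0.399, -0.584]
ft_force: [-0.0, -0.6, -3.4]
finger_gap: 0.0301
```

Run:
```python
from h import *
P,Rt=goal(LAB,.06)
togo([P[0],P[1],.33],down(111.3))
```

```text
t 6.5333 pos [0.5746 0.1913 0.3132] q [ 0.2804 -0.0436  1.4541 -0.0021  1.7318 -1.664 ] gap 0.030075624177740356
shift cm (tool) [ -1.6184  25.818  -20.6184] turn deg [ 0.083  -0.1159 -0.0521] F [-0.0134 -0.5977 -3.3508]
```

>>> jog_arm:
  motion:
    - {"translation": [-1.5,1,-0.8],"rotation": [0,0,0]}
    - {"translation": [0,2.2,-1.75],"rotation": [0,0,0]}
    - {"translation": [0,2.2,-1.75],"rotation": [0,0,0]}
    - {"translation": [0,2.2,-1.75],"rotation": [0,0,0]}
    - {"translation": [0,2.2,-1.75],"rotation": [0,0,0]}
    - {"translation": [0,2.2,-1.75],"rotation": [0,0,0]}
    - {"translation": [0,2.2,-1.75],"rotation": [0,0,0]}
    - {"translation": [0,2.2,-1.75],"rotation": [0,0,0]}
    - {"translation": [0,2.2,-1.75],"rotation": [0,0,0]}
    - {"translation": [0,2.2,-1.75],"rotation": [0,0,0]}
    - {"translation": [0,2.2,-1.75],"rotation": [0,0,0]}
    - {"translation": [0,0,0],"rotation": [0,0,0]}
    - {"translation": [0,0,0],"rotation": [0,0,0]}

```text
t: 7.62
ee_pos: [0.4123, -0.0771, 0.3194]
tool_rot: [0.393, -0.58, 0.404, 0.588]
ft_force: [-0.0, 0.3, -1.8]
finger_gap: 0.0297
```

Run:
```python
from h import *
P,Rt=goal(LAB,.12)
togo(P,Rt)
```

```text
t 7.6167 pos [ 0.4123 -0.0771  0.3194] q [-0.2387 -0.4452  1.7747 -0.0101  1.8286 -2.1861] gap 0.029732867008794378
shift cm (tool) [-1.665   2.6683 -0.4026] turn deg [ 33.0196   5.7641 -20.7561] F [-0.0324  0.2786 -1.7829]
```

>>> jog_arm:
  motion:
    - {"translation": [-0.4,0.3,0],"rotation": [4.7,0.8,-3]}
    - {"translation": [-0.4,0.3,0],"rotation": [4.7,0.8,-3]}
    - {"translation": [-0.4,0.3,0],"rotation": [4.7,0.8,-3]}
    - {"translation": [0,0.3,0],"rotation": [4.7,0.8,-3]}
    - {"translation": [0,0.3,0],"rotation": [4.7,0.8,-3]}
    - {"translation": [0,0.3,0],"rotation": [4.7,0.8,-3]}
    - {"translation": [0,0,0],"rotation": [4.5,0.8,-2.5]}
    - {"translation": [0,0,0],"rotation": [0,0,0]}
    - {"translation": [0,0,0],"rotation": [0,0,0]}

```text
t: 8.37
ee_pos: [0.3932, -0.0773, 0.3244]
tool_rot: [0.624, -0.529, 0.464, 0.339]
ft_force: [-0.7, 0.1, -0.9]
finger_gap: 0.0294
```

Run:
```python
from h import *
P,Rt=goal(LAB,.07)
togo(P,Rt)
```

```text
t 8.3667 pos [ 0.3932 -0.0773  0.3244] q [-0.2787 -0.7571  1.9779  0.0277  1.568  -1.6201] gap 0.02937435298511742
shift cm (tool) [ 3.8149 -0.3151 -1.3827] turn deg [-1.035   0.2701  0.0023] F [-0.6902  0.0985 -0.8963]
```

>>> jog_arm:
  motion:
    - {"translation": [0,-0.1,-0.5],"rotation": [-0.5,0.1,0]}
    - {"translation": [0.8,-0.1,-0.4],"rotation": [-0.5,0.1,0]}
    - {"translation": [0.8,-0.1,-0.4],"rotation": [0,0,0]}
    - {"translation": [0.8,0,0],"rotation": [0,0,0]}
    - {"translation": [0.7,0,0],"rotation": [0,0,0]}
    - {"translation": [0,0,0],"rotation": [0,0,0]}
    - {"translation": [0,0,0],"rotation": [0,0,0]}

```text
t: 8.95
ee_pos: [0.4057, -0.0946, 0.2903]
tool_rot: [0.615, -0.536, 0.463, 0.348]
ft_force: [-1.1, -0.3, -2.0]
finger_gap: 0.0299
```

Run:
```python
from h import *
import pickle
P,Rt=goal(LAB,.06)
togo(P,Rt)
g=np.load('grip.npz');o,p,R=obs();tip=p+R@g['off']
S=cam('scene');T=cam('top')
for n,d in(('S',S),('T',T)): print(n,'tip px',proj(d,tip),'label',proj(d,LAB),'spot',proj(d,SPOT))
a=S['color'][80:200,130:290,::-1];b=T['color'][150:270,220:380,::-1]
cv2.imwrite('pics/c2.png',np.clip(np.vstack([cv2.resize(i,None,fx=2.5*2,fy=5,interpolation=cv2.INTER_CUBIC)[:, :] for i in(a,)])*1.4,0,255).astype('uint8'))
cv2.imwrite('pics/c2t.png',np.clip(cv2.resize(b,None,fx=5,fy=5,interpolation=cv2.INTER_CUBIC)*1.4,0,255).astype('uint8'))
```

```text
t 8.95 pos [ 0.4057 -0.0946  0.2903] q [-0.3183 -0.7248  2.0155  0.0385  1.5101 -1.6882] gap 0.029906150017953017
shift cm (tool) [ 1.0774 -0.004   0.0551] turn deg [ 0.5855  0.1731 -0.6178] F [-1.086  -0.2603 -1.9733]
S tip px [[204.0977 115.726 ]] label [[205.4946 142.9845]] spot [[192.382  170.2885]]
T tip px [[309.4844 253.3568]] label [[308.3367 242.8735]] spot [[320.9926 195.1007]]
```

View pics/c2.png

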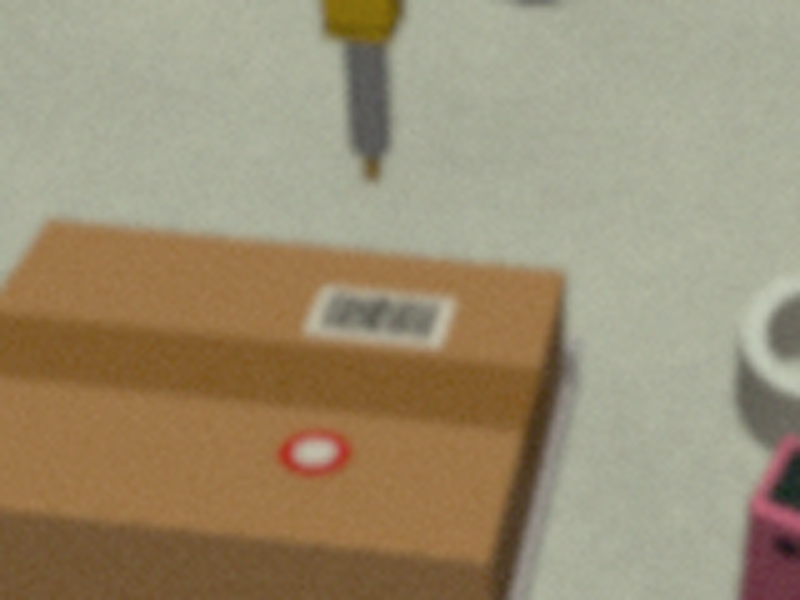

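The scene crop shows the tip at (372,182), which is full-frame (204.0,116.0). The model predicted (204.1,115.7), so the grip offset is right. The meter's axis runs to the label middle at (380,316).

>>> jog_arm:
  motion:
    - {"translation": [0.5,0,0],"rotation": [0.3,0.1,-0.3]}
    - {"translation": [0.4,0,0],"rotation": [0.2,0,-0.3]}
    - {"translation": [0,0,0],"rotation": [0,0,0]}
    - {"translation": [0,0,0],"rotation": [0,0,0]}

```text
t: 9.38
ee_pos: [0.409, -0.0948, 0.2825]
tool_rot: [0.619, -0.537, 0.461, 0.341]
ft_force: [0.1, 0.6, -1.9]
finger_gap: 0.0299
```

```bash
cat >> h.py <<'E'
def where(pt):
    g=np.load('grip.npz');o,p,R=obs();tip=p+R@g['off'];a=R@g['ax'];d=tip-pt
    print('tip rel (x,y,h mm)',1e3*np.array([d@ux,d@uy,d@nn]),'axis hit mm',1e3*np.array([(d-a*(d@nn)/(a@nn))@ux,(d-a*(d@nn)/(a@nn))@uy]),'tilt deg',np.degrees(np.arccos(a@nn)))
E
python3 - <<'E'
from h import *
P,Rt=goal(LAB,.06)
togo(P,Rt);where(LAB)
E
```

```text
t 9.3833 pos [ 0.409  -0.0948  0.2825] q [-0.3155 -0.7301  2.033   0.0373  1.4836 -1.677 ] gap 0.02986698034560312
shift cm (tool) [0.2323 0.0478 0.0162] turn deg [0.0698 0.0677 0.1828] F [ 0.0708  0.6329 -1.8761]
tip rel (x,y,h mm) [ 0.8087 -0.0335 62.3217] axis hit mm [1.0074 0.04  ] tilt deg 0.19476712673399085
```

>>> jog_arm:
  motion:
    - {"translation": [0.2,0,0],"rotation": [0,0,0]}
    - {"translation": [0,0,0],"rotation": [0,0,0]}
    - {"translation": [0,0,0],"rotation": [0,0,0]}
    - {"translation": [0,0,0],"rotation": [0,0,0]}
    - {"translation": [0,0,0],"rotation": [0,0,0]}
    - {"translation": [0,0,0],"rotation": [0,0,0]}
    - {"translation": [0,0,0],"rotation": [0,0,0]}
    - {"translation": [0,0,0],"rotation": [0,0,0]}
    - {"translation": [0,0,0],"rotation": [0,0,0]}
    - {"translation": [0,0,0],"rotation": [0,0,0]}
    - {"translation": [0,0,0],"rotation": [0,0,0]}
    - {"translation": [0,0,0],"rotation": [0,0,0]}
    - {"translation": [0,0,0],"rotation": [0,0,0]}
    - {"translation": [0,0,0],"rotation": [0,0,0]}
    - {"translation": [0,0,0],"rotation": [0,0,0]}
    - {"translation": [0,0,0],"rotation": [0,0,0]}
    - {"translation": [0,0,0],"rotation": [0,0,0]}
    - {"translation": [0,0,0],"rotation": [0,0,0]}
    - {"translation": [0,0,0],"rotation": [0,0,0]}
    - {"translation": [0,0,0],"rotation": [0,0,0]}

```text
t: 11.05
ee_pos: [0.4097, -0.0949, 0.2812]
tool_rot: [0.619, -0.537, 0.461, 0.341]
ft_force: [-0.2, -0.3, -2.9]
finger_gap: 0.0299
```

Run:
```python
from h import *
where(LAB)
P,Rt=goal(SPOT,.035)
togo(P,Rt);where(SPOT)
```

```text
tip rel (x,y,h mm) [ 1.1869  0.0394 60.8812] axis hit mm [1.4508 0.1078] tilt deg 0.2565276387651875
t 11.05 pos [ 0.4097 -0.0949  0.2812] q [-0.3151 -0.7295  2.035   0.0372  1.4799 -1.677 ] gap 0.02988444496073349
shift cm (tool) [  2.6373 -10.5926  -0.5474] turn deg [0.0871 0.0645 0.2485] F [-0.2468 -0.3497 -2.862 ]
tip rel (x,y,h mm) [-105.6746    5.4506   60.5007] axis hit mm [-105.4124    5.5186] tilt deg 0.2565276387651875
```

The meter held on the label for about 1.6 s at 61 mm, with the axis within 1.5 mm of the middle. Next is the spot.

>>> jog_arm:
  motion:
    - {"translation": [0,-0.7,-0.1],"rotation": [0,0,0.2]}
    - {"translation": [0,-1.4,-0.1],"rotation": [0,0,0]}
    - {"translation": [0,-1.4,-0.1],"rotation": [0,0,0]}
    - {"translation": [0,-1.4,-0.1],"rotation": [0,0,0]}
    - {"translation": [0,-1.4,-0.1],"rotation": [0,0,0]}
    - {"translation": [0,-1.4,0],"rotation": [0,0,0]}
    - {"translation": [0,-1,0],"rotation": [0,0,0]}
    - {"translation": [0,-0.5,0],"rotation": [0,0,0]}
    - {"translation": [0.8,0,0],"rotation": [0,0,0]}
    - {"translation": [0.8,0,0],"rotation": [0,0,0]}
    - {"translation": [0,0,0],"rotation": [0,0,0]}
    - {"translation": [0,0,0],"rotation": [0,0,0]}

```text
t: 12.05
ee_pos: [0.506, -0.121, 0.2975]
tool_rot: [0.618, -0.536, 0.462, 0.342]
ft_force: [-0.9, 0.5, -1.6]
finger_gap: 0.0299
```

Run:
```python
from h import *
P,Rt=goal(SPOT,.015)
togo(P,Rt);where(SPOT)
```

```text
t 12.05 pos [ 0.506  -0.121   0.2975] q [-0.3024 -0.4734  1.8586  0.0324  1.4051 -1.6671] gap 0.029856325630846423
shift cm (tool) [ 2.6651 -0.69    0.0435] turn deg [ 0.0773  0.053  -0.0583] F [-0.8856  0.4893 -1.6116]
tip rel (x,y,h mm) [-7.0843 -0.3216 41.6333] axis hit mm [-7.1268 -0.2833] tilt deg 0.07873233497777324
```

>>> jog_arm:
  motion:
    - {"translation": [0.5,-0.4,0],"rotation": [0,0,0]}
    - {"translation": [0.8,-0.3,0],"rotation": [0,0,0]}
    - {"translation": [0.7,0,0],"rotation": [0,0,0]}
    - {"translation": [0.4,0,0],"rotation": [0,0,0]}
    - {"translation": [0,0,0],"rotation": [0,0,0]}
    - {"translation": [0,0,0],"rotation": [0,0,0]}
    - {"translation": [0,0,0],"rotation": [0,0,0]}

```text
t: 12.63
ee_pos: [0.5211, -0.1241, 0.2744]
tool_rot: [0.618, -0.536, 0.462, 0.343]
ft_force: [0.0, 0.6, -2.0]
finger_gap: 0.03
```

Run:
```python
from h import *
P,Rt=goal(SPOT,.006)
togo(P,Rt);where(SPOT)
g=np.load('grip.npz');o,p,R=obs();tip=p+R@g['off']
S=cam('scene');T=cam('top')
for n,d in(('S',S),('T',T)): print(n,'tip px',proj(d,tip),'spot',proj(d,SPOT))
a=S['color'][125:195,150:240,::-1];b=T['color'][170:240,270:360,::-1]
cv2.imwrite('pics/c3.png',np.clip(np.hstack([cv2.resize(i,None,fx=8,fy=8,interpolation=cv2.INTER_CUBIC)[:, 120:520] for i in(a,b)])*1.4,0,255).astype('uint8'))
```

```text
t 12.6333 pos [ 0.5211 -0.1241  0.2744] q [-0.2989 -0.4382  1.8716  0.0315  1.3572 -1.6651] gap 0.03003768574323989
shift cm (tool) [ 0.8695 -0.0439  0.0374] turn deg [ 0.0781  0.0534 -0.0805] F [ 0.0273  0.6065 -1.9692]
tip rel (x,y,h mm) [-0.6119 -0.2679 14.6961] axis hit mm [-0.6326 -0.2543] tilt deg 0.09654547176986505
S tip px [[191.8604 164.4972]] spot [[192.382  170.2885]]
T tip px [[321.4685 196.7149]] spot [[320.9926 195.1007]]
```

View pics/c3.png

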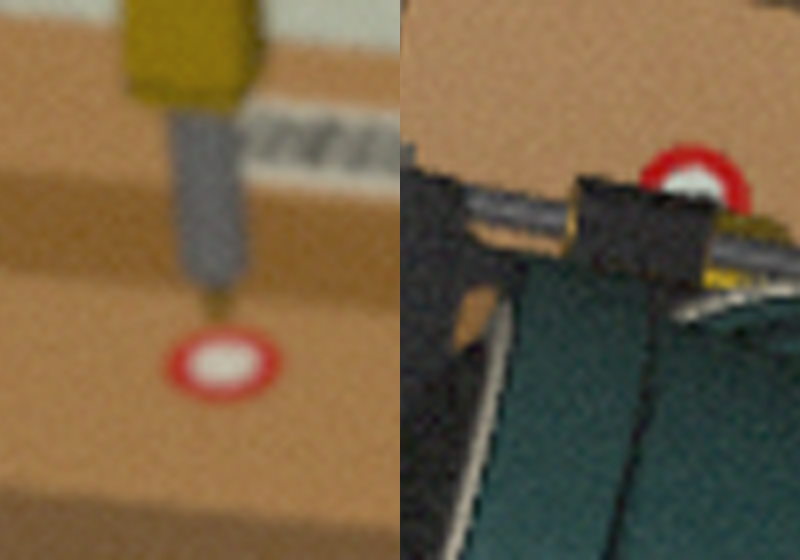

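The left crop shows the tip at (215,318), full-frame (191.4,164.3) against a predicted (191.9,164.5). It sits just above the ring centre at (225,363). Next I advance to near contact and take a force baseline.

>>> jog_arm:
  motion:
    - {"translation": [0.3,0,0],"rotation": [0,0,0]}
    - {"translation": [0.3,0,0],"rotation": [0,0,0]}
    - {"translation": [0.2,0,0],"rotation": [0,0,0]}
    - {"translation": [0,0,0],"rotation": [0,0,0]}
    - {"translation": [0,0,0],"rotation": [0,0,0]}

```text
t: 13.15
ee_pos: [0.5241, -0.1248, 0.2673]
tool_rot: [0.618, -0.536, 0.462, 0.342]
ft_force: [0.4, -0.3, -1.9]
finger_gap: 0.0297
```

```bash
cat >> h.py <<'E'
def force(k=10):
    f=[]
    for i in range(k): cam('top'); f.append(readout.get_obs()['ft_force'])
    f=np.array(f)@nn; print('F.n mean %.2f sd %.2f'%(f.mean(),f.std()))
E
python3 - <<'E'
from h import *
force();P,Rt=goal(SPOT,-.006);togo(P,Rt);where(SPOT)
E
```

```text
F.n mean -1.84 sd 0.34
t 13.65 pos [ 0.5241 -0.1248  0.2675] q [-0.2983 -0.4321  1.8788  0.0314  1.3419 -1.665 ] gap 0.03004974126374301
shift cm (tool) [1.312  0.0143 0.042 ] turn deg [0.0797 0.043  0.0352] F [ 0.5434 -0.373  -1.8444]
tip rel (x,y,h mm) [ 0.1526 -0.3269  7.12  ] axis hit mm [ 0.1569 -0.3215] tilt deg 0.05520981212009312
```

>>> jog_arm:
  motion:
    - {"translation": [0.2,0,0],"rotation": [0,0,0]}
    - {"translation": [0.25,0,0],"rotation": [0,0,0]}
    - {"translation": [0.25,0,0],"rotation": [0,0,0]}
    - {"translation": [0.15,0,0],"rotation": [0,0,0]}
    - {"translation": [0,0,0],"rotation": [0,0,0]}
    - {"translation": [0,0,0],"rotation": [0,0,0]}

```text
t: 14.15
ee_pos: [0.5273, -0.1255, 0.2584]
tool_rot: [0.618, -0.536, 0.462, 0.342]
ft_force: [0.3, 0.2, -1.6]
finger_gap: 0.0303
```

Run:
```python
from h import *
force();P,Rt=goal(SPOT,-.006);togo(P,Rt);where(SPOT)
```

```text
F.n mean -1.89 sd 0.46
t 14.65 pos [ 0.5273 -0.1255  0.2586] q [-0.2976 -0.4239  1.8874  0.0312  1.3251 -1.6648] gap 0.029740200130825754
shift cm (tool) [0.3613 0.0103 0.044 ] turn deg [0.0793 0.0403 0.0353] F [ 0.2996  0.1961 -1.9446]
tip rel (x,y,h mm) [ 0.1551 -0.3616 -2.3869] axis hit mm [ 0.1537 -0.3633] tilt deg 0.05319408405811807
```

>>> jog_arm:
  motion:
    - {"translation": [0.2,0,0],"rotation": [0,0,0]}
    - {"translation": [0.15,0,0],"rotation": [0,0,0]}
    - {"translation": [0,0,0],"rotation": [0,0,0]}
    - {"translation": [0,0,0],"rotation": [0,0,0]}

```text
t: 14.98
ee_pos: [0.5286, -0.1257, 0.2554]
tool_rot: [0.618, -0.536, 0.462, 0.342]
ft_force: [-1.4, 0.4, 0.0]
finger_gap: 0.0299
```

Run:
```python
from h import *
force();P,Rt=goal(SPOT,-.006);togo(P,Rt);where(SPOT)
```

```text
F.n mean 0.37 sd 0.50
t 15.4833 pos [ 0.5286 -0.1258  0.2554] q [-0.2974 -0.4208  1.8904  0.0312  1.3185 -1.6647] gap 0.029944649215346505
shift cm (tool) [0.0181 0.0266 0.0446] turn deg [0.0776 0.0381 0.0664] F [-1.4107  1.2711 -0.0151]
tip rel (x,y,h mm) [ 0.3913 -0.376  -5.8188] axis hit mm [ 0.3846 -0.3798] tilt deg 0.07624150406728904
```

Contact force is 2.2 N, about 3.7 mm in, so another 2.3 mm or so.

>>> jog_arm:
  motion:
    - {"translation": [0.1,0,0],"rotation": [0,0,0]}
    - {"translation": [0.1,0,0],"rotation": [0,0,0]}
    - {"translation": [0,0,0],"rotation": [0,0,0]}
    - {"translation": [0,0,0],"rotation": [0,0,0]}
    - {"translation": [0,0,0],"rotation": [0,0,0]}

```text
t: 15.9
ee_pos: [0.5293, -0.1259, 0.2536]
tool_rot: [0.618, -0.536, 0.462, 0.342]
ft_force: [-2.5, 1.0, 0.1]
finger_gap: 0.0297
```

Run:
```python
from h import *
force(14);P,Rt=goal(SPOT,-.008);togo(P,Rt);where(SPOT)
```

```text
F.n mean 1.68 sd 0.37
t 16.6 pos [ 0.5293 -0.1259  0.2536] q [-0.2972 -0.419   1.8921  0.0312  1.3148 -1.6647] gap 0.02990422411506514
shift cm (tool) [0.0184 0.0322 0.0407] turn deg [0.0819 0.04   0.0736] F [-2.9842  0.1773  0.8646]
tip rel (x,y,h mm) [ 0.4613 -0.3334 -7.8158] axis hit mm [ 0.4512 -0.3389] tilt deg 0.08349849310383418
```

The push is 3.55 N, about 5.9 mm. One check picture before handing in.

Run:
```python
from h import *
S=cam('scene')
a=S['color'][125:195,150:250,::-1]
b=cv2.resize(S['color'][...,::-1],(800,600))[100:600]
im=np.vstack([cv2.resize(a,None,fx=4,fy=4,interpolation=cv2.INTER_CUBIC)])
can=np.zeros((600,800,3),'uint8');can[:560,:400]=cv2.resize(a[:, 15:65],(400,560),interpolation=cv2.INTER_CUBIC);can[:300,400:]=cv2.resize(b,(400,300))
cv2.imwrite('pics/c4.png',np.clip(can*1.4,0,255).astype('uint8'))
```

```text
(no output)
```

View pics/c4.png

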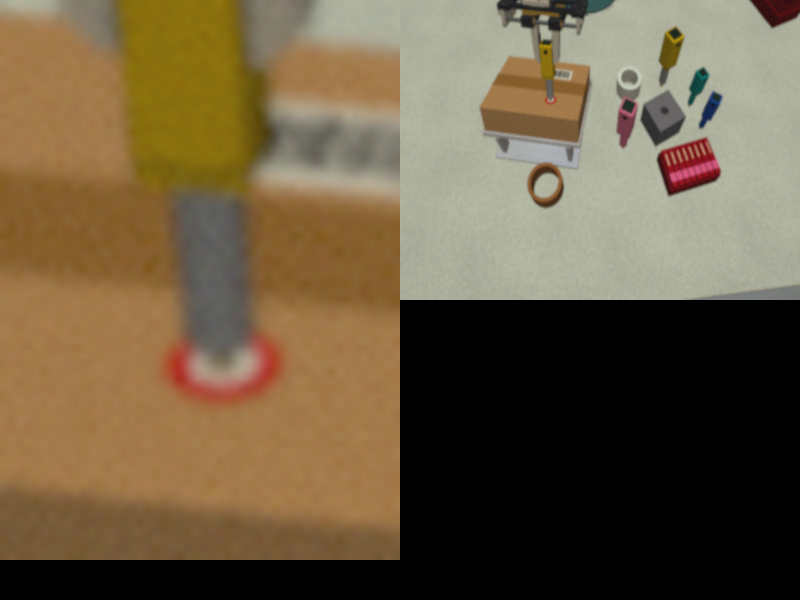

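The tip at (222,365) is centred in the ring at (224,365), and the bystanders are in place.

```bash
python3 -c "
from h import *
force(4); print(finish_job())"
```

```text
F.n mean 1.47 sd 0.57
the job is handed in; nothing more can be done
None
```

I took the small yellow meter out of the stand, read the label, and handed the job in with the tip pressed inside the red ring. The hand-in reports no verdict; it came about 17 s into the 48 s allowed.

- **Label:** the meter pointed at the label for about 1.6 s, with the axis within about 1.5 mm of the middle. I measured the distance as 61 mm. The ring spot on the same face turned out about 2 mm lower than my estimate, so the true distance was probably nearer 63 mm.
- **Spot:** the last picture shows the tip centred in the ring. My estimate of the meter's tilt from square is about 0.1°. The push was about 3.55 N, which is about 5.9 mm of tip travel. A shorter, noisier sample just before handing in gave about 3.3 N, or 5.6 mm.
- **Surroundings:** in the last picture the tray, the rolls and the look-alike meters appear where they were. The gripper was well clear of the case.

Nothing failed. One early move call was refused for a missing key and moved nothing.

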